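Hold the circuit-board holder open at the set mark

ROBOT

A 6-joint arm with a two-finger parallel gripper is mounted at the origin on the work surface. World frame = base frame: x ahead of the robot, y to its left, z up, the work surface at z = 0. Lengths are in m, angles in rad, forces in N, time in s.
With the tool pointing down it reaches from about 0.35 to 0.975 m from the base axis. Payload 7.1 kg.
Tool frame: the origin (TCP) lies midway between the tips of the shut fingers; the grasp point (between the pads) lies 19 mm behind it (r.tcp_to_grasp is the distance from the TCP to the grasp point, in m); z points along the fingers, y is the line along which they close (so a half turn about z gives the same grasp; the last joint's range is limited). The gripper opens to 88 mm and grips with 3 to 60 N. Pads are 20 mm wide; open, the fingers measure 115 mm over their backs; the gripper's body (75 mm by 178 mm) begins 61 mm behind the grasp point.
Start: joints at [-1.149, 0.423, 1.63, -0, 1.089, -0.019], TCP at [0.267, -0.565, 0.223] pointing down, gripper open.
Joint ranges: [-3, 3], [-0.9, 2.11], [0.09, 2.58], [-1.31, 4.45], [0.11, 2.69], [-2.54, 2.54]. Speed limits (rad/s): [2.39, 2.39, 3.01, 3.14, 3.14, 3.14].

INTERFACE

Orientations are given as a unit quaternion [x, y, z, w].
In Python, from cell import r gives the robot as it stands. Calls block until the motion is done:
- r.movep(position, orientation): joint-space move of the TCP to a pose.
- r.move_straight(position, ori=None, max_speed=0.15, threshold=None): straight line of the TCP; ori=None keeps the orientation; max_speed is the mean speed in m/s. With threshold (N) it stops when the force on the tool has changed by that much, and returns True; else False.
- r.movej(angles): joint-space move.
- r.command_gripper(opening, f_grip=None): finger opening in m; f_grip is the grip in N (None keeps the last); returns when the fingers have stopped.
- r.sleep(seconds).
- r.ik(position, orientation): joint angles nearest the present ones, or None.
- r.read_state(): the state.
- r.capture(name): name is "scene" or "top" or "wrist"; returns the picture (384x512x3 uint8, red, green, blue); there is no depth.
- r.camera_model(name): a dict with "fx", "fy", "cx", "cy" (pixels), "cam_to_world" (4x4, takes a point from camera to world coordinates); the wrist camera has in their place "T_tool_cam" (4x4, takes a point from camera to tool coordinates, whose origin is the TCP and whose axes are the flange's). Camera axes: x right, y up, looking along -z (the intrinsics and any distortion apply to the point x, -y, -z); pixel columns grow to the right and rows downward; lengths in m; the calibration is good to about 2 mm. A picture is of the moment at which its call begins: read the wrist's pose just before it. camera_model takes no time and is no camera call.
A pose or a line that the arm cannot do raises r.Unreachable and nothing moves.
- r.sign_off(): hands the job in; it is judged then, once.
The state is a dict: "time": time; "joints": joint angles; "qd": joint speeds; "joint_efforts": joint torques, N m; "tcp_pos": TCP position; "eef_rot": TCP orientation; "ft_force": force on the tool from outside, world axes, zero at the start; "wrist_torque": the same for the moment, N m; "grip_width": finger opening in m; "grip_force": force on a finger pad.
Only numpy, scipy, OpenCV 4.12 (cv2) and the standard library are available. Lean on these libraries where they do the work, as an engineer would, in place of code of your own. Each camera call takes 0.05 s, during which the arm holds its last target. There are 200 camera calls.

TASK

The circuit-board holder on the black mat is to take the next board: flip its red cam lever all the way over to free the sliding jaw, then pull the spring jaw open by its orange T-handle until the yellow pointer lines up with the red set mark. The jaw springs shut if it is let go, so keep hold of it: the program finishes while the gripper is still holding the jaw steady at the mark, with the lever left over in its free position. Leave the other things on the table where they are.

Things in the scene. Friction and masses are not known exactly. Their poses are not given: they have to be found in the camera images.
- holder: Board holder screwed to the table (it does not move): dark base plate 263 mm (its x, from -135 to +128 mm) by 170 mm (its y, from -75 to +95 mm) by 14 mm thick; origin on the table. Its +x points to the fixed aluminium jaw (at x = 115 mm, top 50 mm above the table); the sliding jaw opens towards its -x, towards the robot; the cam lever is on its +y side, the mark on its -y side.
- jaw (a joint): Opening of the sliding jaw along the holder's -x, in m: 0 = home, resting against its inner stop; 0.07 = outer stop. A spring pulls it home with 4.5 N at 0, growing by 150 N/m (about 15 N at 0.07), plus 1 N friction. While the lever is locked, a steel tongue stops the jaw after about 2 mm. The jaw block is 90 mm wide (y), 16 mm thick, its top 49 mm above the table.
- jaw_handle (a point): Centre of the crossbar of the orange T-handle on the sliding jaw, 64 mm above the table. The bar is 60 mm long along the holder's y, 12 mm thick along its x and 16 mm high (56 to 72 mm above the table), on a black post 12 x 18 mm in its middle; under it the slide's flat top is 29 mm above the table. The bar is 70 mm from the centre of the jaw block, towards the holder's -x, and moves with the jaw.
- jaw_pointer (a point): Top of the outer end of the yellow pointer (4 mm wide fin) on the -y end of the sliding jaw, 48 mm above the table; moves with the jaw.
- mark_top (a point): Top of the red set mark (4 mm wide upright fin on a small black clip, fixed beside the slide at 28 to 56 mm of jaw opening), 49 mm above the table, 9 mm further along -y than the pointer's end; its axes are parallel to the holder's. The jaw is at the mark when the pointer and the mark have the same position along the holder's x.
- lock_lever (a joint): Cam lever angle, rad: 0 = locked, leaning 30 degrees inwards (holder's -y) over the slide; 1.4 = its stop, 50 degrees outwards (+y): free. Starts at 0 to 0.2; the jaw is free above 1.1; it stays where left (about 1.2 N at the tip). Level pivot parallel to the holder's x, at x 15, y 62 mm in its frame, 30 mm above the table: the tip passes over the top when pushed towards +y.
- lever_tip (a point): Centre of the red ball (18 mm across) at the lever's end, 80 mm from the pivot, about 99 mm above the table when locked and 81 mm when free; the red bar below it is 10 mm (x) by 12 mm. Push bar or ball higher than 65 mm above the table: the steel tongue at its root stands up to 60 mm on the inner side once the lever is free.
- circuit_board: Bystander: the bare green circuit board lying beside the holder, 100 x 75 x 4 mm, origin under its centre
- screwdriver: Bystander: yellow-handled screwdriver lying on the mat on the lever side of the holder, about 200 mm long
- flux_jar: Bystander: small jar with red lid, 52 mm across, 65 mm tall, at the back of the table
- solder_spool: Bystander: metal solder spool, 60 mm across, 50 mm tall, at the back
- spray_can: Bystander: blue spray can with grey top, 54 mm across, 150 mm tall, at the back
- multimeter: Bystander: yellow multimeter lying flat, 160 x 80 x 35 mm, to the robot's right
- pen_cup: Bystander: orange open cup, 76 mm across, 90 mm tall, to the robot's right

How it is judged:
On the way, in this order (a step that is already met when the one before it is completed fails the run):
1. the cam lever is flipped over to free while the jaw is still home (value of joint lock_lever above 1.1 rad and value of joint jaw below 0.01 m), for 0.1 s.
2. the jaw is pulled to the mark and held there by the gripper (x of jaw_pointer in the frame of mark_top between -0.005 and 0.005 m and value of joint lock_lever above 1.1 rad and contact force between the fingers and jaw above 3 N), for 0.5 s.
At the end, for the whole second after the job is handed in: The gripper's fingers still hold the jaw (they carry at least 3 N of its spring), steady (under 10 mm/s), with the yellow pointer within 5 mm of the red mark along the slide, and the cam lever over in its free position (beyond 1.1 rad) (all of step 2 and velocity of joint jaw between -0.01 and 0.01 m/s); the arm keeps its last pose, push and grip.
It fails at once if a bystander on the table is moved by more than 20 mm or knocked over (distance of any of circuit_board, screwdriver, flux_jar, solder_spool, spray_can, multimeter, pen_cup from where it was at the start of the episode above 0.02 m or angle between any of flux_jar, spray_can, pen_cup, solder_spool's own z axis and vertical above 0.5 rad).
It also fails if it takes over 42 s, if anything falls off the work surface, if the arm or the gripper's body presses on something with over 40 N, if the wrist force passes 120 N, or if a joint passes its speed limit or range.

## Working session

There is one attempt and no reset: what is moved stays moved. The work goes in short steps, each a Python script; the robot and the scene stay as the last script left them, time stands still between calls to the robot, and variables do not carry over. Pictures are saved under pics/ and viewed, at most 10 in all, crops included, and the job is handed in when it is done.

```bash
mkdir -p pics; python3 - <<'E'
from cell import r
import cv2,numpy as np
for n in ("top","scene"):
    im=r.capture(n); cv2.imwrite(f"pics/{n}0.png",im[:,:,::-1])
    m=r.camera_model(n); print(n,{k:(np.round(v,4).tolist()) if not isinstance(v,str) else v for k,v in m.items()})
print({k:v for k,v in r.camera_model("wrist").items()}); print(r.read_state(), r.tcp_to_grasp)
E
```

```text
top {'fx': 434.1056, 'fy': 434.1056, 'cx': 259.9234, 'cy': 191.1857, 'cam_to_world': [[-0.0272, 0.9982, -0.0537, 0.5176], [-0.9996, -0.0273, -0.0011, -0.099], [-0.0026, 0.0537, 0.9986, 1.5609], [0.0, 0.0, 0.0, 1.0]]}
scene {'fx': 368.6847, 'fy': 368.6847, 'cx': 254.4102, 'cy': 188.6684, 'cam_to_world': [[-0.6636, -0.3896, 0.6387, 1.1798], [0.7481, -0.3525, 0.5622, 0.4283], [0.0061, 0.8509, 0.5254, 0.6128], [0.0, 0.0, 0.0, 1.0]]}
{'fx': 289.04072274494325, 'fy': 289.04072274494325, 'cx': 249.71367536180807, 'cy': 193.3096285500502, 'T_tool_cam': array([[ 1.11323764e-03,  9.58808450e-01,  2.84051258e-01,
         7.90444422e-02],
       [ 9.99998103e-01, -6.13282580e-04, -1.84901489e-03,
        -1.38636578e-04],
       [-1.59864741e-03,  2.84052778e-01, -9.58807313e-01,
        -1.62659770e-01],
       [ 0.00000000e+00,  0.00000000e+00,  0.00000000e+00,
         1.00000000e+00]])}
{'time': 0.1, 'joints': array([-1.14898151e+00,  4.23739667e-01,  1.63058061e+00, -2.60632793e-05,
        1.08859978e+00, -1.89927559e-02]), 'qd': array([-0.00035097, -0.00167469, -0.00183491,  0.00048484,  0.00035037,
       -0.00030237]), 'joint_efforts': array([ 4.49683021e-04, -5.45614886e+01, -2.74325663e+01,  6.45292969e-02,
        1.88177358e-02,  1.40968990e-05]), 'tcp_pos': array([ 0.26649123, -0.56480266,  0.22200784]), 'eef_rot': array([ 9.75807714e-01,  2.18629515e-01, -1.44082943e-04, -6.47974444e-04]), 'ft_force': array([ 0.05596423, -0.49011581,  0.39837178]), 'wrist_torque': array([-0.04565147, -0.0474472 , -0.0124356 ]), 'grip_force': 0.0, 'grip_width': 0.0879350691388493} 0.0187
```

View pics/top0.png

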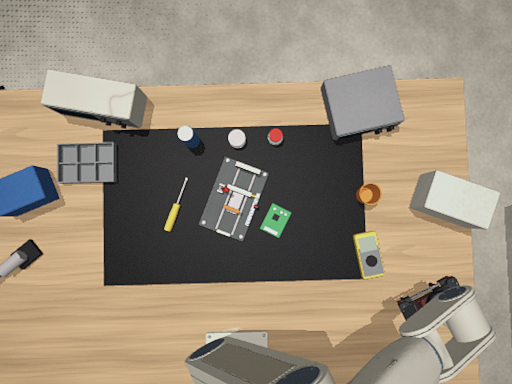

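View pics/scene0.png

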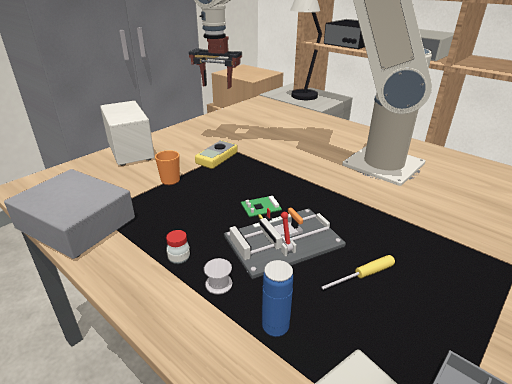

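```bash
cat >h.py <<'E'
from cell import r
import cv2,numpy as np
from scipy.spatial.transform import Rotation as R
def quat(yaw):  # tool down, tool y (closing line) at heading yaw
    y=np.array([np.cos(yaw),np.sin(yaw),0]); z=np.array([0,0,-1.]); x=np.cross(y,z)
    return R.from_matrix(np.c_[x,y,z]).as_quat()
def wrist(name):
    s=r.read_state(); im=r.capture("wrist"); cv2.imwrite(f"pics/{name}.png",im[:,:,::-1])
    T=np.eye(4); T[:3,:3]=R.from_quat(s["eef_rot"]).as_matrix(); T[:3,3]=s["tcp_pos"]
    m=r.camera_model("wrist"); M=T@m["T_tool_cam"]; np.savez(f"pics/{name}.npz",M=M,K=[m[k] for k in("fx","fy","cx","cy")])
    return im
def cast(name,uv,z):
    d=np.load(f"pics/{name}.npz"); M=d["M"]; fx,fy,cx,cy=d["K"]
    v=M[:3,:3]@[(uv[0]-cx)/fx,-(uv[1]-cy)/fy,-1]; o=M[:3,3]
    return o+v*(z-o[2])/v[2]
E
python3 - <<'E'
from h import *
r.movep([0.575,-0.014,0.27],quat(np.radians(-22)))
wrist("w1"); print(r.read_state()["time"],r.read_state()["joints"])
E
python3 -c "
import cv2;a=cv2.imread('pics/w1.png');cv2.imwrite('pics/w1b.png',cv2.resize(a,(768,576),interpolation=2))"
```

```text
2.4083 [-4.64598053e-02  2.98549223e-01  1.69844787e+00 -1.48497622e-04
  1.14472000e+00  3.38892567e-01]
```

View pics/w1b.png

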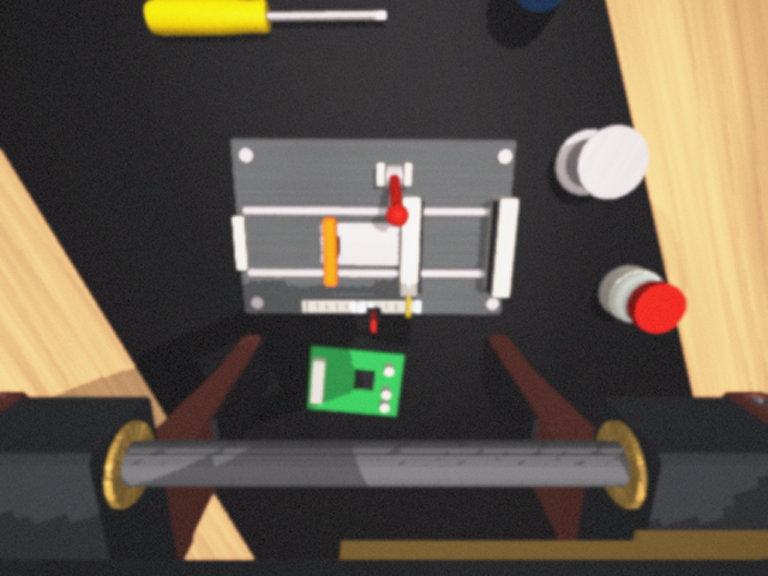

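The view shows the holder nearly aligned with the image. In the 768x576 picture the red ball is at (397,215), the orange bar at (331,252), the yellow pointer at (408,308) and the red mark at (374,318). The board is just on the −y side.

```bash
cat >>h.py <<'E'
def blobs(im,col,box):  # box u0,v0,u1,v1
    h=cv2.cvtColor(im,cv2.COLOR_RGB2HSV).astype(int); H,S,V=h[...,0],h[...,1],h[...,2]
    lo={"red":((H<6)|(H>172)),"orange":(H>8)&(H<19),"yellow":(H>=20)&(H<34)}[col]&(S>130)&(V>70)
    k=np.zeros_like(lo); u0,v0,u1,v1=box; k[v0:v1,u0:u1]=1
    return (lo&k).astype(np.uint8)
E
python3 - <<'E'
from h import *
im=cv2.imread("pics/w1.png")[:,:,::-1].copy()
def pts(m): v,u=np.nonzero(m); return np.c_[u,v]
def box(c,b):
    p=pts(blobs(im,c,b)).astype(np.float32); print(c,len(p),p.mean(0),p.min(0),p.max(0)); return p
o=box("orange",(200,130,240,200)); o=o[o[:,1]>0]
W=np.array([cast("w1",p,.072)[:2] for p in o]); rc=cv2.minAreaRect((W*1000).astype(np.float32)); print("bar mm",rc)
red=box("red",(240,110,290,160)); ball=red[red[:,1]>=135]; c,_=cv2.minEnclosingCircle(ball.reshape(-1,1,2)); print("ball",c,_)
pt=box("yellow",(255,180,290,225)); mk=box("red",(235,195,262,230))
for n,p,z in(("ball",c,.099),("pointer",pt.mean(0),.048),("mark",mk.mean(0),.049)): print(n,cast("w1",p,z))
# plate corners at z=.014 (from picture, 768-scale)
for p in((232,140),(516,140),(501,312),(248,312)): print("corner",cast("w1",np.array(p)/1.5,.014))
E
```

```text
orange 201 [220.06966 167.9005 ] [215. 145.] [225. 191.]
bar mm ((542.6439819335938, 3.028491973876953), (59.47311782836914, 12.793622016906738), 66.60140991210938)
red 299 [263.76923 135.91974] [257. 117.] [271. 150.]
ball (264.0, 142.3333282470703) 7.9233479499816895
yellow 41 [271.7073  205.48781] [270. 198.] [274. 212.]
red 77 [248.58441 215.11688] [246. 207.] [251. 222.]
ball [0.60628562 0.01618915 0.099     ]
pointer [ 0.58467385 -0.07634884  0.048     ]
mark [ 0.54925595 -0.07719605  0.049     ]
corner [0.49179207 0.12365044 0.014     ]
corner [0.73226715 0.02649786 0.014     ]
corner [ 0.67004049 -0.12789075  0.014     ]
corner [ 0.43017134 -0.03086684  0.014     ]
```

```bash
cat >>h.py <<'E'
YAW=np.radians(-22.); EX=np.array([np.cos(YAW),np.sin(YAW),0]); EY=np.array([-EX[1],EX[0],0]); O=np.array([.5806,-.0128,0])
def P(x,y,z): return O+EX*x+EY*y+np.array([0,0,z])
def H(p): d=np.asarray(p)-O; return np.array([d@EX,d@EY,d[2]])
Q=quat(YAW)
E
python3 - <<'E'
from h import *
r.command_gripper(0.0)
r.movep(P(.014,.003,.16),Q)
r.move_straight(P(.014,.003,.078),Q,.1)
print(r.move_straight(P(.014,.102,.078),Q,.07,threshold=7),H(r.read_state()["tcp_pos"]),r.read_state()["ft_force"])
p=H(r.read_state()["tcp_pos"])
r.move_straight(P(p[0],p[1]-.02,.09),Q,.1)
r.move_straight(P(-.04,0,.27),Q,.25)
r.command_gripper(.05)
wrist("w2"); print(r.read_state()["time"])
a=cv2.imread('pics/w2.png');cv2.imwrite('pics/w2b.png',cv2.resize(a,(768,576),interpolation=2))
E
```

```text
True [0.01392262 0.1003092  0.0778383 ] [ 0.32122274 -3.50815486  3.96523948]
8.8917
```

View pics/w2b.png

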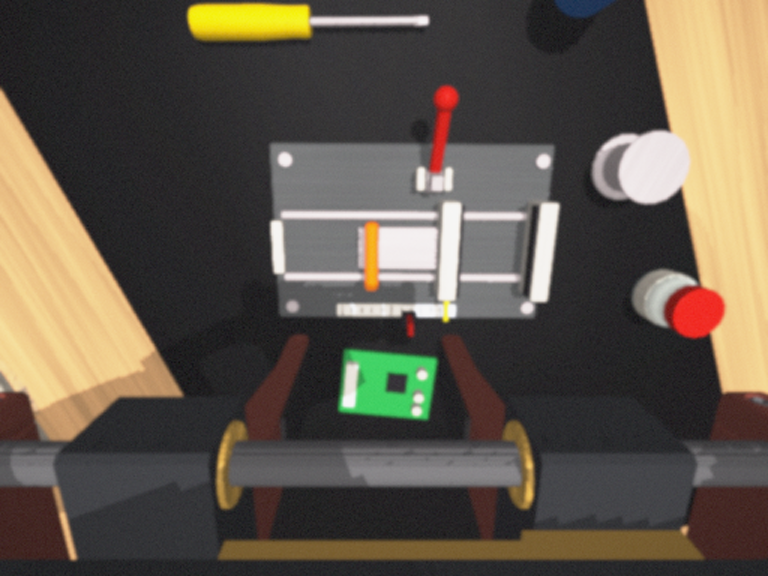

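The lever is fully over: the ball is now at (446,98) with the jaw still home. The bar is at (371,256), the pointer at (446,311) and the mark at (409,323).

```bash
python3 - <<'E'
from h import *
for n,du in(("w1",0),("w2",25)):
    im=cv2.imread(f"pics/{n}.png")[:,:,::-1].copy()
    def f(c,b,z,nm):
        v,u=np.nonzero(blobs(im,c,(b[0]+du,b[1],b[2]+du,b[3])))
        p=np.c_[u,v]; print(n,nm,len(u),[ (H(cast(n,q,z))*1000).round(1)[:2] for q in(p.mean(0),p[v>=v.max()-3].mean(0),p[v<=v.min()+3].mean(0))],p.min(0),p.max(0))
    f("orange",(200,130,240,200),.072,"bar"); f("yellow",(255,180,290,225),.048,"ptr"); f("red",(235,195,262,230),.049,"mark")
E
```

```text
w1 bar 201 [array([-41. ,   1.3]), array([-41.9, -27.1]), array([-41. ,  28.5])] [215 145] [225 191]
w1 ptr 41 [array([ 27.6, -57.4]), array([ 27.7, -64.5]), array([ 27.7, -48.4])] [270 198] [274 212]
w1 mark 77 [array([ -4.9, -71.4]), array([ -4.8, -79.3]), array([ -5. , -61.8])] [246 207] [251 222]
w2 bar 197 [array([-41.7,  -1.4]), array([-42.3, -25.8]), array([-41.9,  28.7])] [243 148] [252 193]
w2 ptr 34 [array([ 27.8, -58.3]), array([ 28.1, -64.2]), array([ 27.4, -48.4])] [295 201] [299 214]
w2 mark 75 [array([ -5.5, -70.5]), array([ -5.3, -78.4]), array([ -6.2, -62.2])] [271 210] [276 224]
```

```bash
python3 - <<'E'
from h import *
r.movep(P(-.0413,0,.12),Q)
r.move_straight(P(-.0413,0,.045),Q,.08,threshold=10)
r.command_gripper(0.0,f_grip=50)
s=r.read_state(); p0=H(s["tcp_pos"]); print(p0,s["grip_width"],s["grip_force"],s["ft_force"])
r.move_straight(P(p0[0]-.033,p0[1],p0[2]),Q,.04)
r.sleep(.3); s=r.read_state(); p=H(s["tcp_pos"]); print(p,p[0]-p0[0],s["grip_width"],s["grip_force"],s["ft_force"]@EX,s["time"])
for n in("wrist","scene","top"):
    a=wrist("w3") if n=="wrist" else r.capture(n); cv2.imwrite(f"pics/{n}3.png",a[:,:,::-1])
a=cv2.imread("pics/scene3.png")[180:280,210:360]; b=cv2.imread("pics/top3.png")[140:260,180:310]
w=cv2.resize(cv2.imread("pics/wrist3.png"),(400,300))
c=np.hstack([cv2.resize(a,(450,300),interpolation=2),cv2.resize(b,(325,300),interpolation=2)])
d=np.zeros((300,775,3),np.uint8); d[:,:400]=w; cv2.imwrite("pics/c3.png",np.vstack([c,d]))
E
```

```text
[-0.04300492 -0.00018524  0.04492108] 0.011669757957370947 49.98145133256912 [-4.33614586  1.96577219  3.98633701]
[-7.37463688e-02  7.09174073e-05  4.49304801e-02] -0.03074144909703494 0.01141940477224357 50.077764093875885 8.04194341763707 12.625
```

View pics/c3.png

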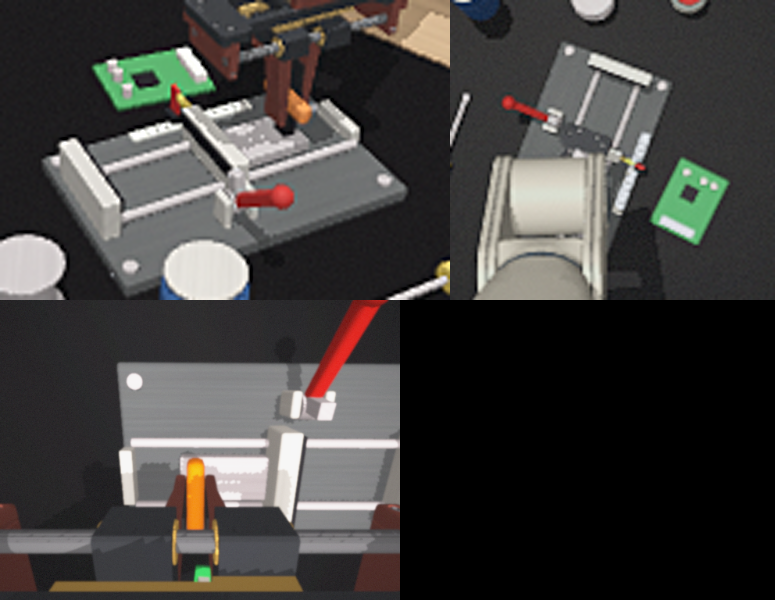

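Scene (top left) shows the jaw pulled by the gripped bar, lever still over, and the pointer almost at the mark. The arm deflected about 2 mm under the spring, so I'll correct for that and check.

```bash
python3 - <<'E'
from h import *
p0=np.array([-.0430,-.0002,.0449])
p=H(r.read_state()["tcp_pos"]); 
r.move_straight(P(-.076-.0023,p0[1],p0[2]),Q,.02); r.sleep(.4)
s=r.read_state(); p=H(s["tcp_pos"]); print((p-p0)*1000,s["grip_width"],s["ft_force"]@EX,s["time"])
im=wrist("w4"); sc=r.capture("scene"); tp=r.capture("top")
cv2.imwrite("pics/sc4.png",cv2.resize(sc[190:240,240:300,::-1],(720,600),interpolation=cv2.INTER_CUBIC))
# jaw block: bright run along image row at holder y = +30 mm
for n in("w1","w2","w4"):
    g=cv2.cvtColor(cv2.imread(f"pics/{n}.png"),cv2.COLOR_BGR2GRAY).astype(int); d=np.load(f"pics/{n}.npz")
    for yy in(.022,.034):
        us=[]
        xs=np.arange(-.03,.06,.0005); vals=[]
        for x in xs:
            c=np.linalg.inv(d["M"])@np.r_[P(x,yy,.049),1]; fx,fy,cx,cy=d["K"]
            vals.append(cv2.getRectSubPix(g.astype(np.float32),(1,1),(cx+fx*c[0]/-c[2],cy-fy*c[1]/-c[2]))[0,0])
        vals=np.array(vals); b=xs[vals>(vals.max()+np.median(vals))/2]
        print(n,yy,vals.max(),b.min()*1000,b.max()*1000,len(b)*.5)
m=r.camera_model("top"); M=m["cam_to_world"]
for c,z in(("yellow",.048),("red",.049)):
    v,u=np.nonzero(blobs(tp,c,(240,190,265,215))); 
    if len(u):
        q=M[:3,:3]@[(u.mean()-m["cx"])/m["fx"],-(v.mean()-m["cy"])/m["fy"],-1]; o=M[:3,3]; print("top",c,len(u),u.mean(),v.mean(),H(o+q*(z-o[2])/q[2])*1000)
E
```

```text
[-3.28730477e+01  3.29671783e-01  1.67859251e-02] 0.012007241651896802 9.16123003953601 13.4417
w1 0.022 246.0 -30.0 35.50000000000006 36.5
w1 0.034 246.00002 27.000000000000053 34.50000000000006 8.0
w2 0.022 246.0 22.000000000000046 34.50000000000006 13.0
w2 0.034 246.00002 22.500000000000046 34.00000000000006 12.0
w4 0.022 247.00002 -30.0 2.50000000000003 25.0
w4 0.034 247.0 -12.499999999999984 2.50000000000003 15.5
top yellow 3 249.33333333333334 204.33333333333334 [ -7.18667749 -52.96087192  48.        ]
top red 7 255.42857142857142 206.28571428571428 [ -6.15452176 -75.26209251  49.        ]
```

View pics/sc4.png

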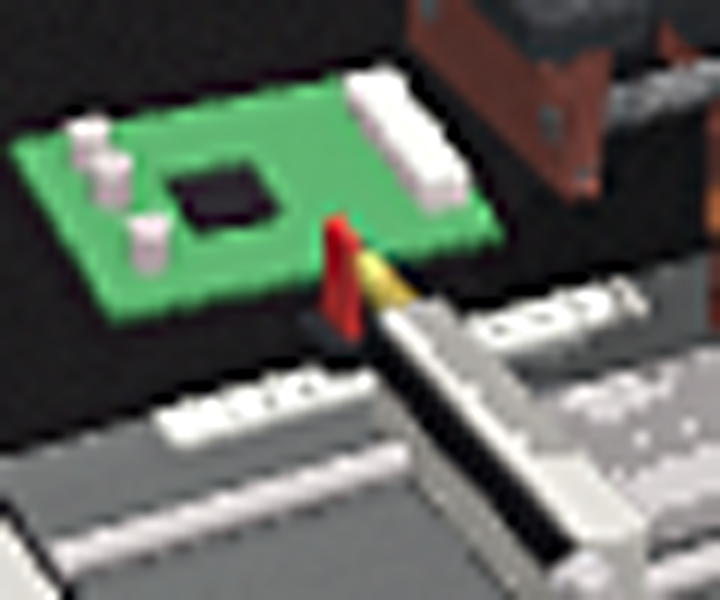

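```bash
python3 - <<'E'
from h import *
m=r.camera_model("scene"); M=m["cam_to_world"]; o=M[:3,3]
def c(uv,z):
    q=M[:3,:3]@[(240+(uv[0]+.5)/12-.5-m["cx"])/m["fx"],-(190+(uv[1]+.5)/12-.5-m["cy"])/m["fy"],-1]; return (H(o+q*(z-o[2])/q[2])*1000).round(1)
# picture points (zoomed scene crop): mark top, pointer (outer end, root), jaw-top -y edge corners, far end corners
for n,uv,z in(("mark top",(340,219),.049),("ptr outer",(367,253),.048),("ptr root",(402,298),.048),("jaw top +x corner -y end",(385,312),.049),("jaw -x corner -y",(432,300),.049),("jaw +x corner +y",(578,545),.049)): print(n,c(uv,z))
E
```

```text
mark top [ -8.2 -79.5  49. ]
ptr outer [ -8.  -66.5  48. ]
ptr root [ -6.8 -48.1  48. ]
jaw top +x corner -y end [ -0.2 -44.   49. ]
jaw -x corner -y [-11.6 -43.4  49. ]
jaw +x corner +y [ 3.2 43.3 49. ]
```

The scene camera puts the pointer and the mark within about 1 mm of each other along x. The arm's own travel agrees: 32.9 mm against the 33.0 mm measured.

```bash
python3 - <<'E'
from h import *
r.sleep(.6); s=r.read_state(); print(H(s["tcp_pos"]),s["grip_force"],s["time"]); print(r.sign_off())
E
```

```text
[-7.58385612e-02  9.03412974e-05  4.49358913e-02] 50.087047666311264 14.1917
the job is handed in; nothing more can be done
None
```

I flipped the lever fully to free, pulled the jaw about 33 mm to within roughly 1 mm of the red mark, and handed the job in at about 14 s with the gripper still holding the jaw; no verdict came back.

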